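# Hang an edger wheel on its slanted holder arm

## Task

Pick up the larger of the two edger wheels by its hub and hang it on the holder's slanted arm, disc first with the hub facing outward: slide it on along the arm and go on pushing the stiff rubber stop ring ahead of it until the ring sits fully home on its seat collar. Press it there for about half a second with about 15 N to set it, feeling your way and never letting the wheel bear on the holder with more than 20 N, then let go so that the wheel stays resting against the ring. Leave the small wheel, the spectacles and the pliers where they are.

Things in the scene. Friction and masses are not known exactly. Their poses are not given: they have to be found in the camera images.
- wheel_mid (a point): centre of the larger edger wheel (about 0.25 kg), half-way up its axis. It stands disc down: steel disc 60 mm diameter, 14 mm thick, grey abrasive rim; on it an aluminium hub sleeve, 32 mm diameter, to 46 mm above the underside; a 20 mm bore right through. z: the wheel's axis, disc to hub; underside at z = -23 mm, disc's upper face -9, hub's end +23. Hold it by the hub, fingertips just above the disc.
- wheel: the larger edger wheel itself; origin at the centre of its underside, z along its axis from disc to hub
- wheel_hub_end (a point): centre of the hub's free end on the larger wheel, 46 mm from the disc's underside, same axes as wheel_mid
- small_wheel_mid (a point): centre of the smaller edger wheel: the same hub, but a disc of only 46 mm diameter; bystander
- holder: fixed wheel holder: grey base plate 120 x 120 x 12 mm and a column that carries the slanted arm; origin on the worktop straight below the foot of the arm, which is 110 mm up; x points from the operator's side to the column, z up; the base plate reaches from x = -40 to +80 mm
- slanted_arm: the holder's fixed round steel arm, 18 mm diameter, rising 60 degrees above the horizontal towards the robot's side. Origin: centre of its foot; z along its axis outward, y level. Full size to z = 80 mm, then tapering to 6 mm diameter at its end, z = 88 mm. A fixed seat collar (44 mm diameter, rubber-faced) is clamped on it, differently each time: its outer face is at z = 12 to 22 mm and is not reported
- slanted_arm_tip (a point): centre of the slanted arm's free end, at z = 88 mm on the arm; same axes as slanted_arm
- spectacles: spectacle frame 38 x 135 x 37 mm lying on the worktop, origin under its middle; bystander
- pliers: pliers 29 x 139 x 11 mm lying on the worktop, origin under its middle; bystander
- stop_ring: black rubber stop ring hugging the slanted arm, 31 mm diameter, 10 mm long; origin at the centre of the face towards the seat collar, z outward along the arm, outer face at z = 10 mm. Starts 8 to 20 mm off the collar; slides against a steady drag of about 6 N; on the collar's rubber it yields 0.1 to 0.2 mm per N more. A wheel on it has wheel_mid at z = 33 mm of the ring
There are look-alikes about, which are no part of the job. Leave any green or purple look-alike of the wheel alone.

How it is judged:
On the way, in this order (a step that is already met when the one before it is completed fails the run):
1. the larger wheel is on the arm's full-size part, in line with it, hub outward (z of wheel_mid in the frame of slanted_arm below 0.098 m and x of wheel_mid in the frame of slanted_arm between -0.004 and 0.004 m and y of wheel_mid in the frame of slanted_arm between -0.004 and 0.004 m and angle between the z axis of wheel_mid and the z axis of slanted_arm, either way round below 0.15 rad and z of wheel_hub_end in the frame of slanted_arm above 0.064 m), for 0.1 s.
2. the wheel presses the ring home on its seat, with at least 11 N, standing still (contact force between wheel and stop_ring above 11 N and z of wheel_mid in the frame of slanted_arm below 0.057 m and linear speed of wheel below 0.004 m/s), for 0.25 s.
At the end, for the whole second after the job is handed in: The larger wheel hangs on the slanted arm, hub outward, its axis within 0.15 rad of the arm's and its centre within 4 mm of it in either direction across, resting against the stop ring (within 2 mm) at the foot of the arm, released and at rest (z of wheel_mid in the frame of slanted_arm below 0.057 m and z of wheel_mid in the frame of stop_ring below 0.035 m and x of wheel_mid in the frame of slanted_arm between -0.004 and 0.004 m and y of wheel_mid in the frame of slanted_arm between -0.004 and 0.004 m and angle between the z axis of wheel_mid and the z axis of slanted_arm, either way round below 0.15 rad and z of wheel_hub_end in the frame of slanted_arm above 0.064 m and linear speed of wheel below 0.01 m/s); the robot touches nothing.
It fails at once if the wheel presses on the holder, its arm or ring with more than 23 N (contact force between wheel and holder above 23 N).
It fails at once if the small wheel is moved by more than 20 mm (distance of small_wheel_mid from where it was at the start of the episode above 0.02 m).
It fails at once if the spectacles are moved by more than 20 mm (distance of spectacles from where it was at the start of the episode above 0.02 m).
It fails at once if the pliers are moved by more than 20 mm (distance of pliers from where it was at the start of the episode above 0.02 m).
It also fails if it takes over 61 s, if anything falls off the work surface, if the arm or the gripper's body presses on something with over 40 N, if the wrist force passes 120 N, or if a joint passes its speed limit or range.

## Robot

A 6-joint arm with a two-finger parallel gripper is mounted at the origin on a cart in front of the work surface, level with it; the furniture and walls round the work are solid. World frame = base frame: x ahead of the robot, y to its left, z up, the work surface at z = 0. Lengths are in m, angles in rad, forces in N, time in s.
With the tool pointing down it reaches from about 0.35 to 0.975 m from the base axis. Payload 4.9 kg.
Tool frame: the origin (TCP) lies at the very end of the fingers, on their centre line; the grasp point (between the pads) lies 19 mm behind it; z points along the fingers, y is the line along which they close (so a half turn about z gives the same grasp; the last joint's range is limited). The gripper opens to 85 mm and grips with 20 to 120 N. Pads are 22 mm wide; open, the fingers measure 114 mm over their backs; the gripper's body (76 mm by 85 mm) begins 54 mm behind the grasp point. The pads swing forward as they close: fully open they stand 13 mm farther back than shut.
Start: joints at [-1.243, 0.053, 1.613, -0, 1.476, -0.119], TCP at [0.27, -0.564, 0.231] pointing down, gripper open.
Joint ranges: [-3.01, 3.01], [-1.01, 2.22], [0.06, 2.58], [-1.02, 4.17], [0.09, 2.62], [-3.14, 3.14]. Speed limits (rad/s): [2.57, 2.57, 3.14, 3.14, 3.14, 3.14].

## Interface

Orientations are given as a unit quaternion [w, x, y, z].
In Python, from plant import manip gives the robot as it stands.
- The arm moves only by the tool move_arm, never from a script. Its argument "plan" is a list that holds one entry, the list of rows, each a list of 7 numbers: the shift along the tool's x, y, z as a fraction of full scale, then the turn, a rotation vector about the tool's x, y, z as a fraction of full scale, then the closure, from 0 (fully open) to 1 (shut). In form: [[[dx, dy, dz, wx, wy, wz, fingers], ...]]. A call has exactly 10 rows; each row shifts and turns the commanded pose from where the row before left it, along the tool's axes as they then stand; what a row does not reach is not made up. Full scale, the value 1, is 0.12 m for a shift and 0.15 rad for a turn. A row lasts 1/8 s, in which the tool goes at most 62.5 mm and 10.7 degrees, less where a joint would pass 70% of its speed; a pose out of reach is approached as far as the arm can. A call with a number of a shift or a turn outside -1 to 1 is refused whole. A call with a gripper value outside its range is refused whole. The fingers move at their own pace and stop on an object; the grip force is fixed at half the most. Time passes only in rows, so rows that do not move let the fingers close, or fill a call up. It gives the time, the measured TCP pose, the force, the opening and the grip force at its end, in the units of the state.
- manip.state(): the state, without advancing time (a new reading comes with each control period).
- manip.grab_frame(name): name is "scene" or "side" or "wrist"; returns a dict with "pixels" (480x640x3 uint8, blue, green, red), "depth" (480x640 float32, m along the optical axis (not along the pixel's ray), 0 where there is no reading), "vfov" (degrees; the focal length in pixels is half the picture's height over the tangent of half this angle, whatever the lens; pixels are square), "cx", "cy" (the principal point, pixels), "view" (4x4, takes a point from world to camera coordinates). Camera axes: x right, y down, z forward; pixel columns grow to the right and rows downward; lengths in m; the calibration is good to about 2 mm. A picture is of the moment at which its call begins.
- manip.job_done(): hands the job in; it is judged then, once.
The state is a dict: "time": time; "joint_pos": joint angles; "joint_vel": joint speeds; "joint_efforts": joint torques, N m; "tool_pos": TCP position; "tool_rot": TCP orientation; "contact_force": force on the tool from outside, world axes, zero at the start; "ft_torque": the same for the moment, N m; "gripper_width": opening from 0.0 (shut) to 1.0 (fully open); "grasp_force": force on a finger pad.
Only numpy, scipy, OpenCV 4.12 (cv2) and the standard library are available. Lean on these libraries where they do the work, as an engineer would, in place of code of your own. Each camera call takes 0.05 s, during which the arm holds its last target. There are 200 camera calls.

## Working session

There is one attempt and no reset: what is moved stays moved. The work goes in short steps, Python scripts to look and compute and a tool call to move; the robot and the scene stay as the last step left them, time stands still between calls to the robot, and variables do not carry over. Pictures are saved under pics/ and viewed, at most 10 in all, crops included, and the job is handed in when it is done.

Besides the shell and the picture viewer there is one more tool, called as name(argument=value, ...) on one line, values as JSON. move_arm: Moves the arm, as the interface text tells. Its arguments: {"type":"object","properties":{"plan":{"type":"array"}},"required":["plan"]}

```bash
mkdir -p pics
cat > h.py <<'E'
import numpy as np,cv2
from plant import manip
from scipy.spatial.transform import Rotation as R
def grab(n,save=None):
    f=manip.grab_frame(n); f['pixels']=np.asarray(f['pixels']); f['depth']=np.asarray(f['depth']); f['view']=np.asarray(f['view'])
    f['f']=240/np.tan(np.radians(f['vfov'])/2)
    if save: cv2.imwrite('pics/'+save,f['pixels'])
    return f
def ray(f,u,v):
    V=f['view'];Rm=V[:3,:3];o=-Rm.T@V[:3,3]
    d=Rm.T@np.array([(u-f['cx'])/f['f'],(v-f['cy'])/f['f'],1]);return o,d
def onplane(f,u,v,z):
    o,d=ray(f,u,v);return o+d*(z-o[2])/d[2]
def cloud(f):
    h,w=f['depth'].shape;u,v=np.meshgrid(np.arange(w),np.arange(h));z=f['depth']
    P=np.stack([(u-f['cx'])/f['f']*z,(v-f['cy'])/f['f']*z,z],-1)
    V=f['view'];return (P-V[:3,3])@V[:3,:3]
def proj(f,p):
    c=f['view'][:3,:3]@np.asarray(p)+f['view'][:3,3];return c[:2]/c[2]*f['f']+[f['cx'],f['cy']]
def st():
    s=manip.state();return s
E
python3 - <<'E'
from h import *
for n in ['scene','side','wrist']:
    f=grab(n,n+'0.png');np.savez('pics/'+n+'0.npz',**{k:f[k] for k in f})
    print(n,f['vfov'],f['cx'],f['cy'],ray(f,f['cx'],f['cy']),(f['depth']>0).mean())
s=st();print(s)
E
```

```text
scene 53.433624963418076 312.212507380709 242.8908927394109 (array([-0.19668924,  0.51750875,  1.01023665]), array([ 0.60033746, -0.39219693, -0.69697669])) 0.996025390625
side 49.72391502080816 319.97960946931477 241.1027478675946 (array([ 0.43642293, -1.04861821,  0.64669619]), array([ 0.08332504,  0.90301212, -0.42145706])) 0.9959244791666667
wrist 58.28239978663292 321.36303428653423 241.1917711427258 (array([ 0.33232059, -0.53367367,  0.37296236]), array([-0.24291062, -0.11439253, -0.96328022])) 0.9959700520833333
{'time': 0.15, 'joint_pos': array([-1.24301415e+00,  5.32182491e-02,  1.61397848e+00, -7.68604339e-06,
        1.47599107e+00, -1.19019239e-01]), 'joint_vel': array([ 0.00151783, -0.00128353, -0.00293166,  0.00106522,  0.00220216,
       -0.00107019]), 'joint_efforts': array([ 3.96612668e-04, -3.94238985e+01, -3.70723164e+01, -1.19044839e-04,
        4.64023513e-03,  4.16712041e-06]), 'tool_pos': array([ 0.26988266, -0.56319064,  0.23033742]), 'tool_rot': array([-7.92835996e-04,  9.75149281e-01,  2.21547385e-01, -8.69056710e-05]), 'contact_force': array([-0.3779432 , -0.20990609,  0.27672563]), 'ft_torque': array([ 0.02545152, -0.04762598, -0.01544788]), 'grasp_force': 0.0, 'gripper_width': 1.0016913700722871}
```

View pics/scene0.png

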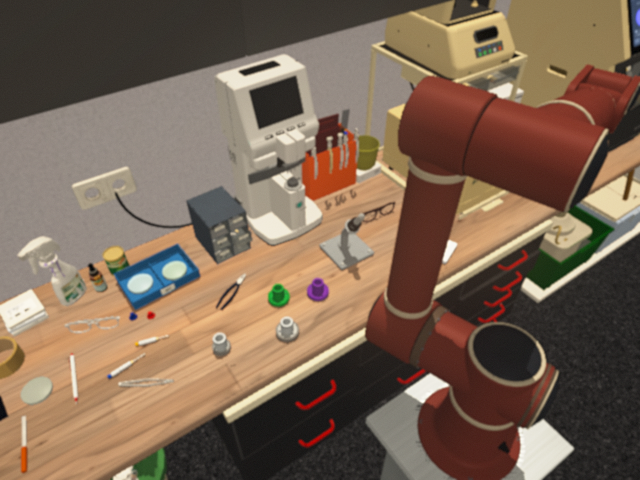

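View pics/side0.png

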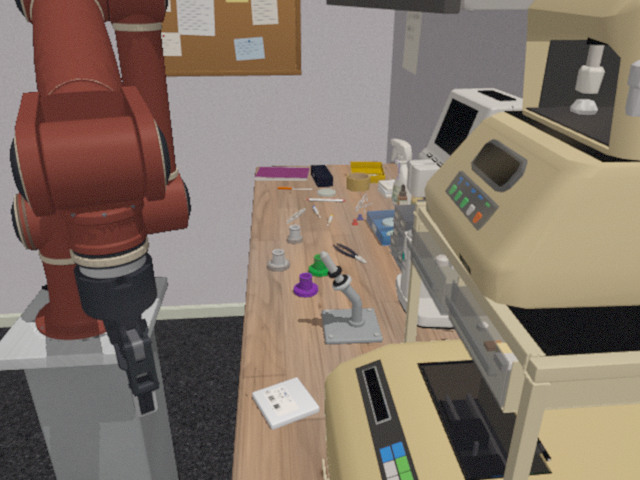

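Candidates for the larger wheel in the scene view are grey (287,330), grey (221,344), green (279,295) and purple (318,289). They match side-view (278,260), (295,234), (319,265) and (306,286). The grey one at (287,330) has the wider disc. The holder is at scene (347,245) and side (345,300), with its arm tip at side (325,257), leaning towards the robot.

Run:
```python
from h import *
fs={n:dict(np.load(f'pics/{n}0.npz')) for n in ['scene','side']}
for n,f in fs.items():
    P=cloud(f)
    for nm,(u,v) in dict(scene=dict(A=(287,330),B=(221,344),G=(279,295),Pu=(318,289),tip=(356,224)),side=dict(A=(278,260),B=(295,234),G=(319,265),Pu=(306,286),tip=(326,258)))[n].items():
        p=P[v,u]; 
        m=(np.hypot(P[...,0]-p[0],P[...,1]-p[1])<.05)&(P[...,2]>.004)&(P[...,2]<.2)
        q=P[m];print(n,nm,p.round(3),'bbox',q.min(0).round(3),q.max(0).round(3),'ctr',q.mean(0).round(3),m.sum())
f=fs['scene'];im=f['pixels']
a=cv2.resize(im[300:370,190:330],None,fx=5,fy=5,interpolation=2)[:300,:800]
b=cv2.resize(fs['side']['pixels'][220:345,240:400],None,fx=4,fy=4,interpolation=2)
a=cv2.resize(im[305:365,195:323],(640,300),interpolation=2)
b=cv2.resize(fs['side']['pixels'][240:345,250:400],(429,300),interpolation=2)
c=np.zeros((600,640,3),np.uint8);c[:300]=a;c[300:,:429]=b;cv2.imwrite('pics/crop.png',c)
```

```text
scene A [0.426 0.19  0.028] bbox [0.377 0.145 0.004] [0.475 0.239 0.052] ctr [0.43  0.188 0.022] 504
scene B [0.476 0.346 0.037] bbox [0.431 0.296 0.004] [0.521 0.394 0.051] ctr [0.48  0.346 0.024] 413
scene G [0.532 0.149 0.031] bbox [0.485 0.102 0.004] [0.578 0.196 0.051] ctr [0.535 0.149 0.022] 448
scene Pu [0.492 0.051 0.029] bbox [0.442 0.004 0.004] [0.54  0.098 0.053] ctr [0.492 0.053 0.021] 463
scene tip [ 0.546 -0.111  0.141] bbox [ 0.5   -0.16   0.004] [ 0.596 -0.062  0.19 ] ctr [ 0.556 -0.11   0.054] 881
side A [0.438 0.169 0.028] bbox [0.408 0.149 0.004] [0.467 0.206 0.048] ctr [0.437 0.173 0.023] 348
side B [0.49  0.33  0.029] bbox [0.467 0.316 0.004] [0.538 0.36  0.048] ctr [0.488 0.334 0.026] 214
side G [0.543 0.129 0.029] bbox [0.515 0.11  0.004] [0.563 0.171 0.047] ctr [0.538 0.133 0.022] 278
side Pu [0.503 0.033 0.025] bbox [0.472 0.014 0.004] [0.53  0.071 0.048] ctr [0.5   0.037 0.023] 420
side tip [ 0.535 -0.118  0.174] bbox [ 0.522 -0.168  0.005] [ 0.584 -0.069  0.189] ctr [ 0.554 -0.121  0.075] 1178
```

View pics/crop.png

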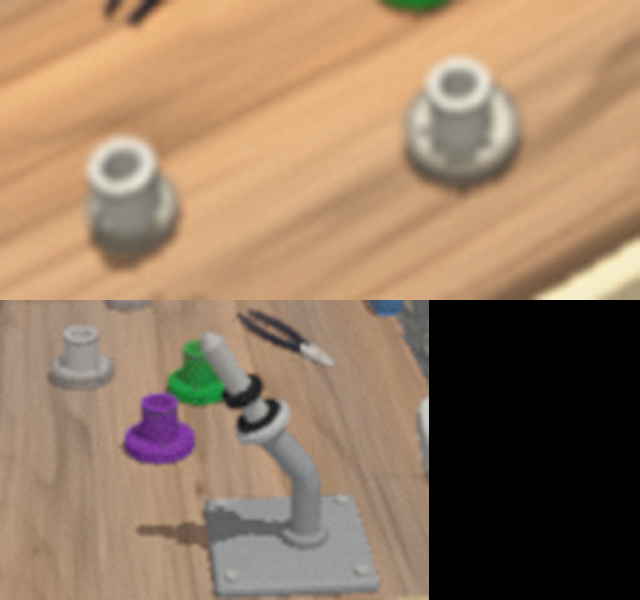

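The crop confirms it: the right-hand grey wheel has the wide disc, so it is the target (scene 287,330; world about 0.434, 0.18). The left-hand one is small. I'll raise the tool, square it up and go over the holder for a near look.

move_arm(plan=[[[0,0,-0.3,0,0,0.99,0],[0,0,-0.3,0,0,0.99,0],[0,0,-0.3,0,0,1,0],[0.21,-0.43,0,0,0,0,0],[0.21,-0.43,0,0,0,0,0],[0.21,-0.43,0,0,0,0,0],[0.21,-0.43,0,0,0,0,0],[0.21,-0.43,0,0,0,0,0],[0.21,-0.43,0,0,0,0,0],[0.21,-0.43,0,0,0,0,0]]])

```text
time: 1.4
tool_pos: [0.4469, -0.2006, 0.3391]
tool_rot: [0.0, 1.0, -0.0, 0.0]
contact_force: [0.1, -0.8, 0.0]
gripper_width: 1.002
grasp_force: 0.0
```

Run:
```python
from h import *
s=st();print(s['time'],s['tool_pos'],R.from_quat(s['tool_rot'],scalar_first=True).as_matrix().round(3))
f=grab('wrist','w1.png');np.savez('pics/w1.npz',**f)
```

```text
1.4 [ 0.44687307 -0.20064254  0.33906274] [[ 1. -0.  0.]
 [-0. -1. -0.]
 [ 0.  0. -1.]]
```

View pics/w1.png

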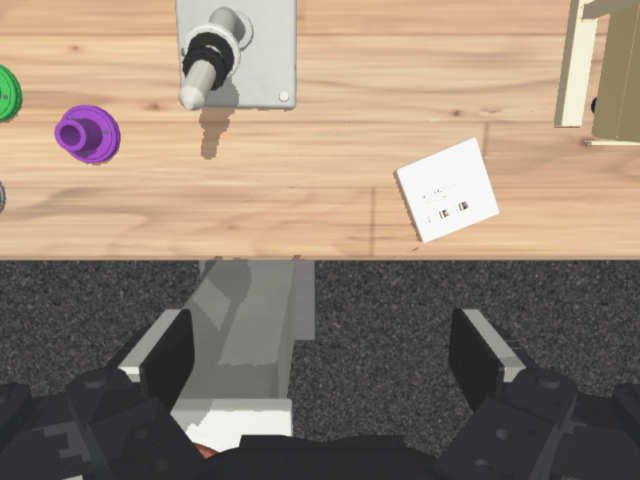

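The arm tip shows at (190,102), the black ring at about (208,62), the collar at about (220,40) and the base plate's front edge at v≈107. I'll shift for a second view that takes in the wheel and the holder.

move_arm(plan=[[[0.12,-0.36,0,0,0,0,0],[0.12,-0.36,0,0,0,0,0],[0.12,-0.36,0,0,0,0,0],[0.12,-0.36,0,0,0,0,0],[0.12,-0.36,0,0,0,0,0],[0,0,0,0,0,0,0],[0,0,0,0,0,0,0],[0,0,0,0,0,0,0],[0,0,0,0,0,0,0],[0,0,0,0,0,0,0]]])

```text
time: 2.7
tool_pos: [0.5185, 0.0129, 0.3394]
tool_rot: [0.0, 1.0, -0.001, 0.0]
contact_force: [0.7, -0.8, 0.1]
gripper_width: 0.997
grasp_force: 0.0
```

Run:
```python
from h import *
f=grab('wrist','w2.png');np.savez('pics/w2.npz',**f)
s=st();print(s['tool_pos'])
def shaftfit(f,nm):
    P=cloud(f)
    m=(abs(P[...,0]-.56)<.08)&(abs(P[...,1]+.12)<.06)&(P[...,2]>.13)&(P[...,2]<.25)
    q=P[m];hsv=cv2.cvtColor(f['pixels'],cv2.COLOR_BGR2HSV)[m]
    print(nm,m.sum(),q.min(0).round(4),q.max(0).round(4))
    # slice along nominal axis
    for z in np.arange(.13,.195,.01):
        k=(q[:,2]>=z)&(q[:,2]<z+.01)
        if k.sum()>3: print(z.round(3),k.sum(),q[k].mean(0).round(4),'y',q[k,1].min().round(4),q[k,1].max().round(4),'V',np.median(hsv[k,2]))
for n in ['scene0','side0','w1','w2']: shaftfit(dict(np.load(f'pics/{n}.npz')),n)
# base plate mask in w views
for n in ['w1','w2']:
    f=dict(np.load(f'pics/{n}.npz'));P=cloud(f)
    m=((abs(P[...,2]-.012)<.004)&(abs(P[...,0]-.57)<.12)&(abs(P[...,1]+.12)<.1)).astype(np.uint8)
    S=cv2.cvtColor(f['pixels'],cv2.COLOR_BGR2HSV)[...,1];m&=(S<60)
    c=max(cv2.findContours(m,0,2)[0],key=cv2.contourArea)
    pts=np.array([onplane(f,*p[0],.012)[:2] for p in c]);r=cv2.minAreaRect((pts*1000).astype(np.float32));print(n,r,(cv2.boxPoints(r)/1000).round(4).tolist())
    # wheel
    m=((P[...,2]>.040)&(P[...,2]<.055)&(np.hypot(P[...,0]-.434,P[...,1]-.18)<.06));print('hubtop',m.sum(),P[m].mean(0) if m.any() else '',P[m].min(0),P[m].max(0)) if m.any() else 0
```

```text
[0.51850936 0.01305386 0.33937842]
scene0 144 [ 0.521  -0.1276  0.13  ] [ 0.5761 -0.0981  0.1898]
0.13 22 [ 0.5458 -0.1114  0.1366] y -0.1276 -0.0997 V 71.5
0.14 41 [ 0.5485 -0.1073  0.1452] y -0.1267 -0.0981 V 84.0
0.15 20 [ 0.5496 -0.1104  0.1541] y -0.1179 -0.1067 V 116.5
0.16 19 [ 0.5361 -0.1102  0.165 ] y -0.1181 -0.106 V 122.0
0.17 15 [ 0.5298 -0.11    0.1751] y -0.1193 -0.1063 V 135.0
0.18 27 [ 0.5285 -0.1126  0.1845] y -0.1218 -0.1059 V 163.0
side0 310 [ 0.5222 -0.1322  0.1302] [ 0.5662 -0.1041  0.1886]
0.13 53 [ 0.5487 -0.1223  0.1351] y -0.1321 -0.1041 V 94.0
0.14 85 [ 0.5531 -0.1224  0.1455] y -0.1322 -0.1052 V 67.0
0.15 48 [ 0.5449 -0.1198  0.1549] y -0.1268 -0.1096 V 144.0
0.16 40 [ 0.5373 -0.1202  0.1648] y -0.1251 -0.1139 V 140.0
0.17 49 [ 0.533  -0.1203  0.1747] y -0.1245 -0.1106 V 150.0
0.18 35 [ 0.5286 -0.1172  0.1836] y -0.1246 -0.1097 V 170.0
w1 2194 [ 0.5232 -0.1301  0.1301] [ 0.5781 -0.0978  0.1887]
0.13 99 [ 0.5455 -0.1225  0.1378] y -0.1301 -0.0984 V 55.0
0.14 805 [ 0.5571 -0.1167  0.1461] y -0.1301 -0.0978 V 54.0
0.15 282 [ 0.5541 -0.1167  0.1538] y -0.1236 -
[... 600 characters left out ...]
.1207 -0.1042 V 195.0
w1 ((580.6334838867188, -115.17658996582031), (119.21725463867188, 101.59878540039062), 88.94302368164062) [[0.5286999940872192, -0.1738000065088272], [0.630299985408783, -0.17569999396800995], [0.6324999928474426, -0.05649999901652336], [0.5309000015258789, -0.05460000038146973]]
w2 ((590.0249633789062, -113.55413818359375), (119.17658996582031, 118.91915893554688), 88.71541595458984) [[0.52920001745224, -0.17180000245571136], [0.6481000185012817, -0.1745000034570694], [0.6507999897003174, -0.05530000105500221], [0.5318999886512756, -0.05260000005364418]]
hubtop 489 [0.44012482 0.18394396 0.04514206] [0.42357134 0.16827288 0.04013974] [0.45585332 0.1999239  0.04855821]
```

View pics/w2.png

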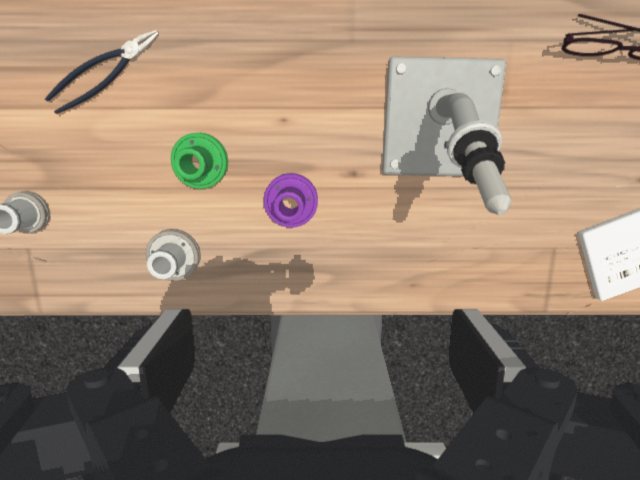

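This view shows the target wheel's hub top at (162,262), green at (199,160), purple at (290,200), the holder plate yawed about -1.2°, the arm tip at (497,205), the pliers at (105,70), the spectacles top right, and the small wheel at (15,215). Now I'll go above the wheel.

move_arm(plan=[[[-0.11,-0.24,0.27,0,0,0,0],[-0.11,-0.24,0.27,0,0,0,0],[-0.11,-0.24,0.27,0,0,0,0],[-0.11,-0.24,0.27,0,0,0,0],[-0.11,-0.24,0.27,0,0,0,0],[-0.11,-0.24,0.27,0,0,0,0],[0,0,0,0,0,0,0],[0,0,0,0,0,0,0],[0,0,0,0,0,0,0],[0,0,0,0,0,0,0]]])

```text
time: 4.0
tool_pos: [0.4405, 0.1859, 0.1463]
tool_rot: [-0.0, 1.0, -0.001, 0.001]
contact_force: [0.4, 0.5, 0.9]
gripper_width: 1.002
grasp_force: 0.0
```

Run:
```python
from h import *
f=grab('wrist','w3.png');np.savez('pics/w3.npz',**f)
s=st();print(s['tool_pos'])
P=cloud(f)
near=np.hypot(P[...,0]-.44,P[...,1]-.184)<.05
for lo,hi in [(.040,.052),(.010,.018)]:
    m=(near&(P[...,2]>lo)&(P[...,2]<hi)).astype(np.uint8)
    c=max(cv2.findContours(m,0,1)[0],key=cv2.contourArea);zz=.046 if lo>.03 else .014
    pts=np.array([onplane(f,*p[0],zz)[:2] for p in c])*1000
    (x,y),r=cv2.minEnclosingCircle(pts.astype(np.float32));e=cv2.fitEllipse(pts.astype(np.float32))
    q=P[m>0];print(lo,m.sum(),'circ',x,y,r,'ell',e,'zmed',np.median(q[:,2]),'bbox',q.min(0),q.max(0))
```

```text
[0.44029847 0.18593222 0.14595432]
0.04 1460 circ 440.0673522949219 184.75399780273438 16.14423179626465 ell ((440.0870056152344, 184.7935333251953), (30.9027156829834, 31.66522216796875), 93.47489929199219) zmed 0.045809933937988837 bbox [0.42388899 0.16919747 0.0400576 ] [0.45537853 0.20076449 0.04813467]
0.01 3760 circ 439.7848205566406 184.75851440429688 29.90931510925293 ell ((439.7297058105469, 184.79083251953125), (58.792701721191406, 59.2167854309082), 87.20201110839844) zmed 0.013601555539256583 bbox [0.40920631 0.15516161 0.01005169] [0.46910029 0.21446025 0.01795383]
```

View pics/w3.png

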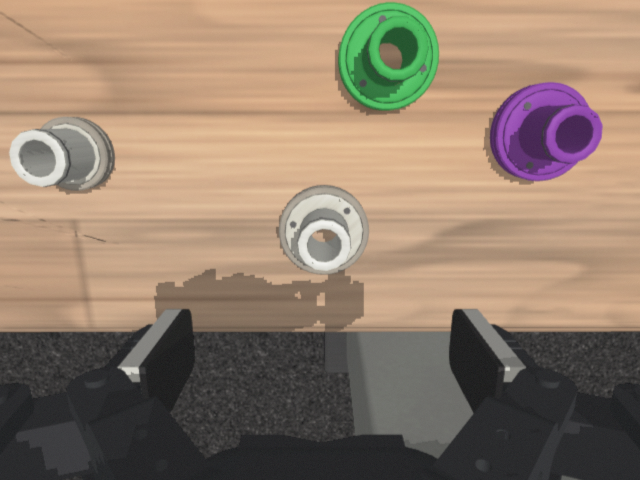

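The target wheel is centred under the gripper at (323,243): disc diameter 60 mm, hub top measured at 46 mm, disc top at 13.6 mm. Descending to grasp.

move_arm(plan=[[[0,0.01,0.3,0,0,0,0],[0,0,0.3,0,0,0,0],[0,0,0.25,0,0,0,0],[0,0,0.15,0,0,0,0],[0,0,0.07,0,0,0,0],[0,0,0,0,0,0,0],[0,0,0,0,0,0,1],[0,0,0,0,0,0,1],[0,0,0,0,0,0,1],[0,0,0,0,0,0,1]]])

```text
time: 5.3
tool_pos: [0.4402, 0.1853, 0.0174]
tool_rot: [-0.0, 1.0, -0.0, 0.001]
contact_force: [-0.1, -0.1, 3.3]
gripper_width: 0.344
grasp_force: 60.2
```

move_arm(plan=[[[0,0,0,0,0,0,1],[0,0,0,0,0,0,1],[0,0,0,0,0,0,1],[0,0,-0.05,0,0,0,1],[0,0,-0.3,0,0,0,1],[0,0,-0.4,0,0,0,1],[0,0,-0.4,0,0,0,1],[0,0,-0.4,0,0,0,1],[0,0,-0.4,0,0,0,1],[0,0,0,0,0,0,1]]])

```text
time: 6.55
tool_pos: [0.4412, 0.1857, 0.2549]
tool_rot: [-0.001, 1.0, -0.0, 0.004]
contact_force: [0.2, 0.6, -3.5]
gripper_width: 0.348
grasp_force: 60.1
```

Gripped and lifted. Now I'll tilt the tool to the arm's axis and go to a look pose beside the shaft.

move_arm(plan=[[[0,0,0,0,0,0.14,1],[0,0,0,0,0.87,0,1],[0,0,0,0,0.87,0,1],[0,0,0,0,0.87,0,1],[0,0,0,0,0.88,0,1],[-0.06,0.48,0.08,0,0,0,1],[-0.06,0.48,0.08,0,0,0,1],[-0.06,0.48,0.08,0,0,0,1],[-0.06,0.48,0.08,0,0,0,1],[-0.06,0.48,0.08,0,0,0,1]]])

```text
time: 7.8
tool_pos: [0.4242, -0.1037, 0.187]
tool_rot: [0.002, 0.966, -0.011, 0.257]
contact_force: [1.7, -0.3, -2.3]
gripper_width: 0.352
grasp_force: 60.4
```

move_arm(plan=[[[0,0,0,0,0,0,1],[0,0,0,0,0,0,1],[0,0,0,0,0,0,1],[0,0,0,0,0,0,1],[0,0,0,0,0,0,1],[0,0,0,0,0,0,1],[0,0,0,0,0,0,1],[0,0,0,0,0,0,1],[0,0,0,0,0,0,1],[0,0,0,0,0,0,1]]])

```text
time: 9.05
tool_pos: [0.4261, -0.1027, 0.1909]
tool_rot: [0.003, 0.966, -0.01, 0.259]
contact_force: [0.6, -1.2, -3.1]
gripper_width: 0.348
grasp_force: 60.7
```

Run:
```python
from h import *
f=grab('wrist','w4.png');np.savez('pics/w4.npz',**f)
s=st();T=s['tool_pos'];M=R.from_quat(s['tool_rot'],scalar_first=True).as_matrix();print(T,M.round(4),s['contact_force'],s['gripper_width'])
np.savez('pics/w4s.npz',T=T,M=M)
P=(cloud(f)-T)@M
m=(P[...,2]>-.01)&(P[...,2]<.03)&(abs(P[...,0])<.045)&(abs(P[...,1])<.04)
q=P[m];print('wheel',m.sum(),q.min(0).round(4),q.max(0).round(4))
m=(P[...,2]>.03)&(P[...,2]<.17)&(abs(P[...,0]-.08)<.05)&(abs(P[...,1])<.04)
for z in np.arange(.03,.17,.006):
    k=m&(P[...,2]>=z)&(P[...,2]<z+.006)
    if k.sum()>3: q=P[k];print(z.round(3),k.sum(),'y',q[:,1].min().round(4),q[:,1].max().round(4),'x',q[:,0].min().round(4),q[:,0].max().round(4),np.median(f['pixels'][k]))
```

```text
[ 0.42608231 -0.10272878  0.19093463] [[ 0.8659 -0.0214  0.4998]
 [-0.0185 -0.9998 -0.0107]
 [ 0.4999 -0.     -0.8661]] [ 0.66829191 -0.33988869 -1.91859292] 0.34851478173358097
wheel 9600 [-0.0114 -0.03   -0.01  ] [0.0295 0.0296 0.0168]
0.048 95 y 0.0048 0.0117 x 0.0811 0.088 180.0
0.054 732 y 0.001 0.0156 x 0.0777 0.0919 143.0
0.06 450 y -0.0004 0.0173 x 0.0757 0.0931 119.0
0.066 16 y -0.0004 0.0114 x 0.0755 0.0835 93.5
0.072 10 y -0.0004 0.0122 x 0.0756 0.0835 90.0
0.078 15 y 0.0001 0.011 x 0.0757 0.0817 93.0
0.084 14 y -0.0004 0.0118 x 0.0755 0.0835 87.5
0.09 10 y -0.0004 0.0127 x 0.0756 0.0835 79.0
0.096 29 y -0.0031 0.0186 x 0.0707 0.0971 46.0
0.102 1340 y -0.0075 0.0242 x 0.0685 0.1005 44.0
0.108 7 y -0.0076 0.024 x 0.0713 0.0835 38.0
0.126 276 y -0.0094 0.0268 x 0.0673 0.097 47.0
0.132 1214 y -0.0153 0.0302 x 0.063 0.106 166.0
```

View pics/w4.png

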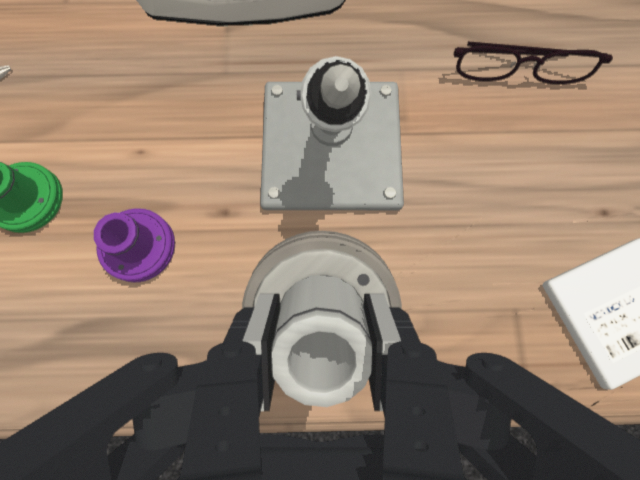

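The shaft is seen nearly end-on at (342,85) and the wheel is held square at (320,360). I'll fit circles for the lateral offset.

Run:
```python
from h import *
f=dict(np.load('pics/w4.npz'));s=np.load('pics/w4s.npz');T,M=s['T'],s['M']
P=(cloud(f)-T)@M
near=(abs(P[...,0]-.084)<.03)&(abs(P[...,1]-.008)<.03)
def plane(u,v,z):
    o,d=ray(f,u,v);o=(o-T)@M;d=d@M;return o+d*(z-o[2])/d[2]
for nm,lo,hi in [('tip',.044,.053),('shoulder',.045,.070),('ring',.098,.109),('rubber',.12,.131),('collar',.131,.15)]:
    m=near&(P[...,2]>lo)&(P[...,2]<hi)
    q=P[m];z=np.median(q[:,2]);c=max(cv2.findContours(m.astype(np.uint8),0,1)[0],key=cv2.contourArea)
    zz={'shoulder':.058,'tip':.051}.get(nm,z)
    p=np.array([plane(*x[0],zz)[:2] for x in c])*1000
    print(nm,m.sum(),'z pct',np.percentile(q[:,2],[1,10,50,90,99]).round(4),cv2.minEnclosingCircle(p.astype(np.float32)),cv2.fitEllipse(p.astype(np.float32)))
m=(P[...,2]>0)&(P[...,2]<.02)&(abs(P[...,1])<.035)&(P[...,0]>0)&(P[...,0]<.04)
q=P[m];q=q[np.hypot(q[:,0],q[:,1])>.02];print('disc top z',np.percentile(q[:,2],[1,20,50,80,99]).round(4))
for zz in (.0034,):
  c=max(cv2.findContours(m.astype(np.uint8),0,1)[0],key=cv2.contourArea)
  p=np.array([plane(*x[0],zz)[:2] for x in c])*1000;p=p[(p[:,0]>8)&(np.hypot(*p.T)>27)]
  A=np.c_[2*p,np.ones(len(p))];x=np.linalg.lstsq(A,(p**2).sum(1),rcond=None)[0];print('disc centre',x[:2],np.sqrt(x[2]+x[0]**2+x[1]**2),len(p))
```

```text
Traceback (most recent call last):
cv2.error: OpenCV(4.12.0) /io/opencv/modules/imgproc/src/shapedescr.cpp:361: error: (-201:Incorrect size of input array) There should be at least 5 points to fit the ellipse in function 'fitEllipseNoDirect'
```

```bash
cat > fit.py <<'E'
from h import *
f=dict(np.load('pics/w4.npz'));s=np.load('pics/w4s.npz');T,M=s['T'],s['M']
P=(cloud(f)-T)@M
near=(abs(P[...,0]-.084)<.03)&(abs(P[...,1]-.008)<.03)
def plane(u,v,z):
    o,d=ray(f,u,v);o=(o-T)@M;d=d@M;return o+d*(z-o[2])/d[2]
for nm,lo,hi in [('tip',.044,.056),('shoulder',.045,.070),('ring',.098,.109),('rubber',.12,.131),('collar',.131,.15)]:
    m=near&(P[...,2]>lo)&(P[...,2]<hi)
    q=P[m];z=np.median(q[:,2]);c=np.vstack(cv2.findContours(m.astype(np.uint8),0,1)[0])
    zz={'shoulder':.058,'tip':.051}.get(nm,z)
    p=np.array([plane(*x[0],zz)[:2] for x in c])*1000
    print(nm,m.sum(),'z pct',np.percentile(q[:,2],[1,10,50,90,99]).round(4),cv2.minEnclosingCircle(p.astype(np.float32)))
m=(P[...,2]>0)&(P[...,2]<.02)&(abs(P[...,1])<.035)&(P[...,0]>0)&(P[...,0]<.04)
q=P[m];q=q[np.hypot(q[:,0],q[:,1])>.02];print('disc top z',np.percentile(q[:,2],[1,20,50,80,99]).round(4))
c=np.vstack(cv2.findContours(m.astype(np.uint8),0,1)[0])
for zz in (.0034,.010):
  p=np.array([plane(*x[0],zz)[:2] for x in c])*1000;p=p[(p[:,0]>8)&(np.hypot(*p.T)>27)]
  A=np.c_[2*p,np.ones(len(p))];x=np.linalg.lstsq(A,(p**2).sum(1),rcond=None)[0];print('disc centre',x[:2],np.sqrt(x[2]+x[0]**2+x[1]**2),len(p))
E
python3 fit.py
```

```text
tip 321 z pct [0.0525 0.0534 0.0544 0.0557 0.056 ] ((84.22295379638672, 8.281953811645508), 4.905484199523926)
shoulder 1285 z pct [0.0531 0.0542 0.0587 0.0623 0.0641] ((83.9407958984375, 8.01767635345459), 8.781915664672852)
ring 1368 z pct [0.1017 0.1025 0.1036 0.1047 0.1059] ((84.36381530761719, 8.368837356567383), 16.005775451660156)
rubber 255 z pct [0.1286 0.1292 0.1299 0.1306 0.131 ] ((84.27790069580078, 8.333141326904297), 17.795286178588867)
collar 1235 z pct [0.1313 0.1331 0.1342 0.1354 0.1364] ((84.30073547363281, 7.408452987670898), 22.66070556640625)
disc top z [0.0025 0.0037 0.0046 0.0057 0.0151]
disc centre [ 4.04239701 -0.20318172] 27.9758715472247 197
disc centre [ 1.42097738 -0.20420307] 28.971952898735594 183
```

The axis is parallel to the tool within 1 mrad. Offsets are +84.6 mm in tool x and +8.4 mm in tool y, with the tip 35 mm beyond the wheel's underside. I'll line up, then advance part-way.

move_arm(plan=[[[0.176,0.018,0,0,0,0,1],[0.176,0.018,0,0,0,0,1],[0.176,0.017,0,0,0,0,1],[0.177,0.017,0,0,0,0,1],[0,0,0,0,0,0,1],[0,0,0.08,0,0,0,1],[0,0,0.08,0,0,0,1],[0,0,0,0,0,0,1],[0,0,0,0,0,0,1],[0,0,0,0,0,0,1]]])

```text
time: 10.35
tool_pos: [0.5088, -0.1129, 0.217]
tool_rot: [0.003, 0.966, -0.01, 0.259]
contact_force: [0.2, -0.0, -3.3]
gripper_width: 0.347
grasp_force: 60.7
```

```bash
cat > chk.py <<'E'
from h import *
s=st();w=np.load('pics/w4s.npz');T,M=w['T'],w['M']
p=(s['tool_pos']-T)@M*1000;Mn=R.from_quat(s['tool_rot'],scalar_first=True).as_matrix()
print('t',s['time'],'pos in look frame mm',p.round(2),'err to axis',(p[:2]-[84.6,8.45]).round(2),'rot err mrad',(R.from_matrix(M.T@Mn).as_rotvec()*1000).round(1),'F tool',(s['contact_force']@Mn).round(2),'Tq',(s['ft_torque']@Mn).round(3),'w',round(s['gripper_width'],3))
E
python3 chk.py
```

```text
t 10.35 pos in look frame mm [84.87  8.39 18.9 ] err to axis [ 0.27 -0.06] rot err mrad [-0.2  0.6 -0.3] F tool [-1.46  0.01  2.95] Tq [-0.069 -0.491 -0.027] w 0.347
```

move_arm(plan=[[[-0.002,0,0.03,0,0,0,1],[0,0,0.03,0,0,0,1],[0,0,0.03,0,0,0,1],[0,0,0.03,0,0,0,1],[0,0,0.02,0,0,0,1],[0,0,0.02,0,0,0,1],[0,0,0.02,0,0,0,1],[0,0,0.02,0,0,0,1],[0,0,0.02,0,0,0,1],[0,0,0,0,0,0,1]]])

```text
time: 11.6
tool_pos: [0.5217, -0.113, 0.1933]
tool_rot: [0.003, 0.966, -0.01, 0.259]
contact_force: [-0.6, 0.3, -3.3]
gripper_width: 0.347
grasp_force: 60.7
```

```bash
python3 chk.py
```

```text
t 11.6 pos in look frame mm [84.22  8.25 45.82] err to axis [-0.38 -0.2 ] rot err mrad [ 0.3 -0.4 -0.1] F tool [-2.22 -0.31  2.55] Tq [ 0.028 -0.494  0.002] w 0.347
```

Past the taper with almost no side force. Continuing along the arm.

move_arm(plan=[[[0.001,0.001,0.028,0,0,0,1],[0.001,0.001,0.028,0,0,0,1],[0,0,0.028,0,0,0,1],[0,0,0.028,0,0,0,1],[0,0,0.028,0,0,0,1],[0,0,0.028,0,0,0,1],[0,0,0.028,0,0,0,1],[0,0,0.028,0,0,0,1],[0,0,0.028,0,0,0,1],[0,0,0,0,0,0,1]]])

```text
time: 12.85
tool_pos: [0.5371, -0.1136, 0.1672]
tool_rot: [0.003, 0.966, -0.01, 0.259]
contact_force: [0.2, -0.7, -2.2]
gripper_width: 0.35
grasp_force: 60.7
```

```bash
python3 chk.py
```

```text
t 12.85 pos in look frame mm [84.44  8.49 76.14] err to axis [-0.16  0.04] rot err mrad [ 0.3 -0.4 -0.1] F tool [-0.95  0.7   2.02] Tq [-0.03  -0.464  0.017] w 0.35
```

move_arm(plan=[[[0,0,0.016,0,0,0,1],[0,0,0.016,0,0,0,1],[0,0,0.016,0,0,0,1],[0,0,0.016,0,0,0,1],[0,0,0.016,0,0,0,1],[0,0,0.012,0,0,0,1],[0,0,0.012,0,0,0,1],[0,0,0.012,0,0,0,1],[0,0,0.012,0,0,0,1],[0,0,0.012,0,0,0,1]]])

```text
time: 14.1
tool_pos: [0.5456, -0.1138, 0.153]
tool_rot: [0.003, 0.966, -0.01, 0.259]
contact_force: [-4.0, 0.5, 2.1]
gripper_width: 0.349
grasp_force: 61.2
```

```bash
python3 chk.py
```

```text
t 14.1 pos in look frame mm [84.72  8.56 92.66] err to axis [0.12 0.11] rot err mrad [ 0.   0.1 -0.3] F tool [-2.37 -0.44 -3.84] Tq [ 0.108 -0.825 -0.024] w 0.349
```

The ring is sliding at about 6 N drag. Home is expected near 102 mm.

move_arm(plan=[[[0,0,0.008,0,0,0,1],[0,0,0.008,0,0,0,1],[0,0,0.008,0,0,0,1],[0,0,0.008,0,0,0,1],[0,0,0.004,0,0,0,1],[0,0,0.004,0,0,0,1],[0,0,0.004,0,0,0,1],[0,0,0.004,0,0,0,1],[0,0,0.004,0,0,0,1],[0,0,0.004,0,0,0,1]]])

```text
time: 15.35
tool_pos: [0.5489, -0.1139, 0.1472]
tool_rot: [0.003, 0.966, -0.01, 0.259]
contact_force: [-4.1, -0.1, 1.8]
gripper_width: 0.346
grasp_force: 61.2
```

```bash
python3 chk.py
```

```text
t 15.35 pos in look frame mm [84.69  8.52 99.37] err to axis [0.09 0.07] rot err mrad [ 0.1  0.1 -0.2] F tool [-2.68  0.22 -3.62] Tq [ 0.106 -0.715  0.03 ] w 0.346
```

move_arm(plan=[[[0,0,0.002,0,0,0,1],[0,0,0.002,0,0,0,1],[0,0,0.002,0,0,0,1],[0,0,0.002,0,0,0,1],[0,0,0.002,0,0,0,1],[0,0,0.002,0,0,0,1],[0,0,0.002,0,0,0,1],[0,0,0,0,0,0,1],[0,0,0,0,0,0,1],[0,0,0,0,0,0,1]]])

```text
time: 16.6
tool_pos: [0.5497, -0.1139, 0.1457]
tool_rot: [0.003, 0.966, -0.01, 0.259]
contact_force: [-3.6, 0.6, 2.9]
gripper_width: 0.346
grasp_force: 61.2
```

```bash
python3 chk.py
```

```text
t 16.6 pos in look frame mm [ 84.65   8.55 101.04] err to axis [0.05 0.1 ] rot err mrad [ 0.1  0.1 -0.2] F tool [-1.7  -0.55 -4.29] Tq [ 0.029 -0.61   0.024] w 0.346
```

move_arm(plan=[[[0,0,0.002,0,0,0,1],[0,0,0.002,0,0,0,1],[0,0,0.002,0,0,0,1],[0,0,0.002,0,0,0,1],[0,0,0.002,0,0,0,1],[0,0,0,0,0,0,1],[0,0,0,0,0,0,1],[0,0,0,0,0,0,1],[0,0,0,0,0,0,1],[0,0,0,0,0,0,1]]])

```text
time: 17.85
tool_pos: [0.5503, -0.1139, 0.1447]
tool_rot: [0.003, 0.966, -0.01, 0.259]
contact_force: [-3.8, -0.2, 2.1]
gripper_width: 0.348
grasp_force: 61.2
```

```bash
python3 chk.py
```

```text
t 17.85 pos in look frame mm [ 84.65   8.55 102.24] err to axis [0.05 0.1 ] rot err mrad [ 0.1  0.1 -0.1] F tool [-2.27  0.33 -3.68] Tq [ 0.014 -0.62   0.068] w 0.348
```

move_arm(plan=[[[0,0,0.002,0,0,0,1],[0,0,0.002,0,0,0,1],[0,0,0.002,0,0,0,1],[0,0,0.002,0,0,0,1],[0,0,0.002,0,0,0,1],[0,0,0,0,0,0,1],[0,0,0,0,0,0,1],[0,0,0,0,0,0,1],[0,0,0,0,0,0,1],[0,0,0,0,0,0,1]]])

```text
time: 19.1
tool_pos: [0.5509, -0.114, 0.1438]
tool_rot: [0.003, 0.966, -0.01, 0.259]
contact_force: [-5.4, -0.0, 4.0]
gripper_width: 0.346
grasp_force: 61.5
```

```bash
python3 chk.py
```

```text
t 19.1 pos in look frame mm [ 84.7    8.57 103.3 ] err to axis [0.1  0.12] rot err mrad [ 0.  -0.1 -0.4] F tool [-2.73  0.16 -6.16] Tq [ 0.092 -0.724  0.009] w 0.346
```

The force is rising (about 8.5 N total), so the ring has met the seat. Small steps now.

move_arm(plan=[[[0,0,0.001,0,0,0,1],[0,0,0,0,0,0,1],[0,0,0.001,0,0,0,1],[0,0,0,0,0,0,1],[0,0,0.001,0,0,0,1],[0,0,0,0,0,0,1],[0,0,0.001,0,0,0,1],[0,0,0,0,0,0,1],[0,0,0,0,0,0,1],[0,0,0,0,0,0,1]]])

```text
time: 20.35
tool_pos: [0.5511, -0.1139, 0.1436]
tool_rot: [0.003, 0.966, -0.01, 0.259]
contact_force: [-7.0, 1.1, 4.7]
gripper_width: 0.343
grasp_force: 61.7
```

```bash
python3 chk.py
```

```text
t 20.35 pos in look frame mm [ 84.75   8.53 103.62] err to axis [0.15 0.08] rot err mrad [ 0.2 -0.2 -0.5] F tool [-3.73 -0.91 -7.6 ] Tq [ 0.089 -0.837  0.003] w 0.343
```

move_arm(plan=[[[0,0,0.001,0,0,0,1],[0,0,0.001,0,0,0,1],[0,0,0.001,0,0,0,1],[0,0,0.001,0,0,0,1],[0,0,0.001,0,0,0,1],[0,0,0,0,0,0,1],[0,0,0,0,0,0,1],[0,0,0,0,0,0,1],[0,0,0,0,0,0,1],[0,0,0,0,0,0,1]]])

```text
time: 21.6
tool_pos: [0.5513, -0.114, 0.1433]
tool_rot: [0.003, 0.966, -0.01, 0.259]
contact_force: [-10.3, 0.5, 7.6]
gripper_width: 0.349
grasp_force: 62.1
```

```bash
python3 chk.py
```

```text
t 21.6 pos in look frame mm [ 84.8    8.57 103.99] err to axis [0.2  0.12] rot err mrad [ 0.2 -0.5 -0.6] F tool [ -5.17  -0.33 -11.75] Tq [ 0.163 -1.124  0.015] w 0.349
```

About 14 N now. Holding.

move_arm(plan=[[[0,0,0.001,0,0,0,1],[0,0,0,0,0,0,1],[0,0,0,0,0,0,1],[0,0,0,0,0,0,1],[0,0,0,0,0,0,1],[0,0,0,0,0,0,1],[0,0,0,0,0,0,1],[0,0,0,0,0,0,1],[0,0,0,0,0,0,1],[0,0,0,0,0,0,1]]])

```text
time: 22.85
tool_pos: [0.5513, -0.114, 0.1432]
tool_rot: [0.003, 0.966, -0.01, 0.258]
contact_force: [-9.4, 1.1, 6.8]
gripper_width: 0.348
grasp_force: 62.2
```

```bash
python3 chk.py
```

```text
t 22.85 pos in look frame mm [ 84.8    8.55 104.06] err to axis [0.2 0.1] rot err mrad [ 0.2 -0.6 -0.7] F tool [ -4.75  -0.92 -10.64] Tq [ 0.12  -1.162 -0.008] w 0.348
```

move_arm(plan=[[[0,0,0.001,0,0,0,1],[0,0,0.001,0,0,0,1],[0,0,0,0,0,0,1],[0,0,0,0,0,0,1],[0,0,0,0,0,0,1],[0,0,0,0,0,0,1],[0,0,0,0,0,0,1],[0,0,0,0,0,0,1],[0,0,0,0,0,0,1],[0,0,0,0,0,0,1]]])

```text
time: 24.1
tool_pos: [0.5514, -0.114, 0.1431]
tool_rot: [0.003, 0.966, -0.01, 0.258]
contact_force: [-10.3, 1.1, 9.0]
gripper_width: 0.35
grasp_force: 62.3
```

```bash
python3 chk.py
```

```text
t 24.1 pos in look frame mm [ 84.8    8.55 104.23] err to axis [0.2 0.1] rot err mrad [ 0.3 -0.7 -0.8] F tool [ -4.49  -0.88 -12.95] Tq [ 1.710e-01 -1.158e+00 -1.000e-03] w 0.35
```

Pressed with about 15 N for over a second. Now I'll ease off slightly, open and wait.

move_arm(plan=[[[0,0,-0.003,0,0,0,1],[0,0,-0.003,0,0,0,1],[0,0,0,0,0,0,1],[0,0,0,0,0,0,0],[0,0,0,0,0,0,0],[0,0,0,0,0,0,0],[0,0,0,0,0,0,0],[0,0,0,0,0,0,0],[0,0,0,0,0,0,0],[0,0,0,0,0,0,0]]])

```text
time: 25.35
tool_pos: [0.5512, -0.1139, 0.143]
tool_rot: [0.003, 0.966, -0.01, 0.259]
contact_force: [0.4, -0.2, 0.6]
gripper_width: 1.001
grasp_force: 0.0
```

```bash
python3 chk.py
```

```text
t 25.35 pos in look frame mm [ 84.63   8.53 104.17] err to axis [0.03 0.08] rot err mrad [ 0.1  0.  -0.2] F tool [ 0.67  0.16 -0.28] Tq [ 0.027 -0.211  0.017] w 1.001
```

move_arm(plan=[[[0,0,-0.08,0,0,0,0],[0,0,-0.15,0,0,0,0],[0,0,-0.2,0,0,0,0],[0,0,-0.25,0,0,0,0],[0,0,-0.25,0,0,0,0],[0,0,-0.25,0,0,0,0],[-0.2,0,-0.2,0,0,0,0],[-0.2,0,0,0,0,0,0],[-0.2,0,0,0,0,0,0],[0,0,0,0,0,0,0]]])

```text
time: 26.6
tool_pos: [0.4054, -0.111, 0.2501]
tool_rot: [0.003, 0.966, -0.011, 0.259]
contact_force: [0.2, -0.2, -0.2]
gripper_width: 0.999
grasp_force: 0.0
```

Run:
```python
from h import *
f=grab('wrist');g=grab('side')
w=np.load('pics/w4s.npz');T,M=w['T'],w['M'];s=st();print(s['time'],s['tool_pos'],s['gripper_width'])
P=(cloud(f)-T)@M-[.0842,.0083,.0528+.088]
for lo,hi in [(.018,.03),(.03,.044),(.055,.063),(.064,.078),(.078,.1)]:
    z=-P[...,2];m=(z>lo)&(z<hi)&(np.hypot(P[...,0],P[...,1])<.035);q=P[m]
    if m.sum()>5: print(lo,hi,m.sum(),'armz med',np.median(z[m]).round(4),'x',q[:,0].min().round(4),q[:,0].max().round(4),'y',q[:,1].min().round(4),q[:,1].max().round(4))
a=cv2.resize(f['pixels'],(400,300));b=cv2.resize(g['pixels'][220:370,250:450],(400,300),interpolation=2)
cv2.imwrite('pics/end.png',np.hstack([a,b]))
```

```text
26.7 [ 0.40643278 -0.11105559  0.2514167 ] 0.9986289255191007
0.018 0.03 53 armz med 0.0251 x -0.0267 0.0253 y -0.0257 0.0259
0.03 0.044 3916 armz med 0.0341 x -0.0301 0.0289 y -0.0298 0.0297
0.055 0.063 35 armz med 0.0613 x -0.013 0.0154 y -0.0149 0.016
0.064 0.078 1292 armz med 0.0664 x -0.0166 0.0151 y -0.0154 0.0153
0.078 0.1 669 armz med 0.0823 x -0.0084 0.0087 y -0.0086 0.0086
```

View pics/end.png

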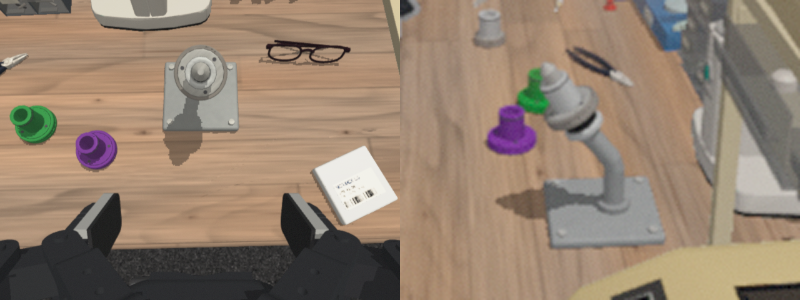

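The wheel sits on the arm against the ring (left half: 200,72; right half: about 568,100), centred within about 1 mm, with its hub end at about 67 mm. The robot is clear and the bystanders haven't moved.

```bash
python3 -c "
from plant import manip
print(manip.job_done())"
```

```text
the job is handed in; nothing more can be done
None
```

I hung the larger wheel on the slanted arm, hub outward, pressed the stop ring home at about 15 N for over a second, released it resting against the ring and handed the job in; the judge's result was not shown.

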